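# Probe a test block in the lever tester and note the lever's travel

### The arm

A 6-joint arm with a two-finger parallel gripper is mounted at the origin on the work surface. World frame = base frame: x ahead of the robot, y to its left, z up, the work surface at z = 0. Lengths are in mm, angles in rad, forces in N, time in s.
With the tool pointing down it reaches from about 275 to 750 mm from the base axis. Payload 10.2 kg.
Tool frame: the origin (TCP) lies midway between the tips of the shut fingers; the grasp point (between the pads) lies 19 mm behind it; z points along the fingers, y is the line along which they close (so a half turn about z gives the same grasp; the last joint's range is limited). The gripper opens to 85 mm and grips with 20 to 120 N. Pads are 22 mm wide; open, the fingers measure 114 mm over their backs; the gripper's body (76 mm by 85 mm) begins 54 mm behind the grasp point. The pads swing forward as they close: fully open they stand 13 mm farther back than shut.
Start: joints at [0.981, 0.313, 1.498, -0, 1.331, -0.223], TCP at [188.294, 490.078, 231.294] pointing down, gripper open.
Joint ranges: [-2.94, 2.94], [-0.97, 2.17], [0.19, 2.56], [-1.23, 4.37], [0.02, 3.11], [-2.88, 2.88]. Speed limits (rad/s): [2.39, 2.39, 3.01, 3.14, 3.14, 3.14].

### API

Orientations are given as a unit quaternion [w, x, y, z].
In Python, from rig import ctrl gives the robot as it stands.
- The arm moves only by the tool send_rows, never from a script. Its argument "targets" is a list of rows, each a list of 7 numbers: the closure, from -1 (fully open) to 1 (shut), so that 0 is half open, then the shift along the tool's x, y, z in m, then the turn, a rotation vector about the tool's x, y, z in rad. In form: [[claw, dx, dy, dz, ax, ay, az], ...]. A call has exactly 10 rows; each row shifts and turns the commanded pose from where the row before left it, along the tool's axes as they then stand; what a row does not reach is not made up. A row lasts 1/8 s, in which the tool goes at most 62.5 mm and 10.7 degrees, less where a joint would pass 70% of its speed; a pose out of reach is approached as far as the arm can. A call with a gripper value outside its range is refused whole. The fingers move at their own pace and stop on an object; "squeeze" is the grip in N (left out, the last holds). Time passes only in rows, so rows that do not move let the fingers close, or fill a call up. It gives the time, the measured TCP pose, the force, the opening and the grip force at its end, in the units of the state.
- ctrl.sense(): the state, without advancing time (a new reading comes with each control period).
- ctrl.capture(name): name is "side" or "top" or "wrist"; returns a dict with "img" (384x512x3 uint8, red, green, blue), "camera_matrix" (3x3 intrinsics, pixels), "R" (3x3) and "t" (3): a world point X has camera coordinates R X + t. Camera axes: x right, y down, z forward; pixel columns grow to the right and rows downward; lengths in mm; the calibration is good to about 2 mm. The wrist camera is an equidistant fisheye: a pixel r from the principal point sees the ray r / f radians off the axis. A picture is of the moment at which its call begins. There is no depth.
- ctrl.finish_job(): hands the job in; it is judged then, once.
Trained networks look in a picture, given as the dict that the camera call returned (one of the last four; its "shot" number tells which), for a name from the list of things; names that differ only in an ending like _2 or _b are one class to them, and where a whole thing is asked for, a point or a joint stands for the part that bears it (a point fixed in the world has none). Each returns a list of dicts, best first, with "score" (0 to 1); they miss things now and then, are a little off and sometimes report something else, mostly with a low value. They report only what shows in the picture. A call takes as long as a camera call. They do not tell look-alikes from the thing itself.
- ctrl.boxes_of(query, picture): "extent" ([left, top, width, height] in pixels, round what is visible of it).
- ctrl.landmark_of(query, picture): "point" ([column, row] in pixels: a listed point, or the origin of a listed thing).
The state is a dict: "time_s": time; "joints": joint angles; "dq": joint speeds; "tau": joint torques, N m; "eef_pos": TCP position; "ee_rot": TCP orientation; "force": force on the tool from outside, world axes, zero at the start; "wrist_torque": the same for the moment, N m; "grip_width": opening from 0.0 (shut) to 1.0 (fully open); "grip_force": force on a finger pad.
Only numpy, scipy, OpenCV 4.12 (cv2) and the standard library are available. Lean on these libraries where they do the work, as an engineer would, in place of code of your own. Each camera call takes 0.05 s, during which the arm holds its last target. There are 200 camera calls.

### The job

Draw the square-headed sample holder out of the rack, leaving the round-headed one in its place, lay it on the grey mat and let go of it there. Take it again by its bar, slide the square head under the raised lever onto the tester's stage until it is home against the stage's back stop, and let go. Press the lever down by its handle until the resistance firms up on the sample, leave it resting there, and note its travel by turning the pointer beside the dial until it stands parallel to the lever.

Things in the scene. Friction and masses are not known exactly. Their poses are not given: they have to be found in the camera images.
- head (a point): Centre of the holder's square steel head, 50 x 50 x 32 mm high. From one side of it stands a flat aluminium bar, 130 long, 22 wide, 26 mm high, undersides flush; 0.25 kg, mostly head. x points from bar to head (bar from x = -25 to -155 mm), z up. At the start it lies on the bench, the bar inside a pigeonhole, the head 12 mm clear of the mouth.
- bar (a point): Gripping point on the bar of the same holder, 85 mm behind the centre of the head (at -x), half-way up the bar, i.e. 13 mm above the holder's underside. Same axes.
- round_head (a point): Centre of the round steel head (diameter 50, 32 mm high) of the other holder, alike otherwise, in the other pigeonhole. It stays there.
- rack_roof (a point): Centre of the roof of the fixed grey steel rack, 40 mm above the bench; rack 190 mm (its x) by 140 mm (its y), two pigeonholes 53 mm wide and 34 mm high, 107 mm apart, mouths to its -y, without a floor: the bars lie on the bench.
- mat_top (a point): Centre of the top face of a fixed grey plastic mat, 220 mm (its x, the long way) by 120 mm, 3 mm thick, between rack and tester, its x pointing to the tester: here the holder is laid down to change the grip.
- stage_top (a point): Centre of the top of the tester's steel stage (75 x 84 mm), under the lever's nose; its height above the bench varies (about 20 to 44 mm). Guides 10 mm high leave a channel 60 mm wide along its x axis, open to -x (the rack's side). The back stop's face is at x = +29.5 mm: a head that is home has its centre at x = +4.5 mm, y about 0, its bar out towards -x.
- pivot (a point): Axis of lever and pointer (they turn about its x axis; axes as the tester's and stage's), 90 mm to +y of the stage's axis, 95 mm above the bench, on a white column 135 mm high at its far (+y) side. The white base plate is 14 mm thick and begins 45 mm on the rack's side of the stage's axis.
- handle (a point): Middle of the lever's round white T handle (diameter 18 mm, 56 mm long along the tester's x), 200 mm from the pivot on the straight steel lever (20 mm wide, 16 mm high), which runs from the pivot towards the tester's -y, roughly towards the robot. Pressed down from above, it follows an arc about the pivot.
- nose (a point): Tip of the nose under the lever, 90 mm from the pivot along the lever and 28 mm below its centre line; it comes down on the top of the head.
- lever (a joint): Angle of the lever below level (rad): negative = raised, grows as it is pressed; starts at -0.58 to -0.50. Even friction (1 to 3 N at the handle); it stays where it is left and firms up sharply once its nose bears on a sample, somewhere from -0.12 to +0.2 with the stage's height. 10 N at the handle is a firm press.
- knob (a point): Middle of the pointer's round white knob (diameter 14 mm, 36 mm long along the tester's x), at the end of the pointer, 120 mm from the pivot towards the tester's -y and 73 mm to +x of the lever's plane (the side away from the rack). It can be pinched from above and carried round its arc.
- pointer (a joint): Angle of the pointer below level (rad), same sense and axis as the lever's, range -1.0 to 0.5; starts well raised. It stays where it is left (friction about 1 N at the knob). Equal to the lever's angle when it is parallel to the lever.
Things that resemble listed ones, but are neither listed nor needed, are in the scene too. What is shaped like the part that bears head but blue or green is not meant.

How it is judged (in metres and radians):
On the way, in this order (a step that is already met when the one before it is completed fails the run):
1. the square-headed holder lies on the mat, let go (horizontal distance between head and mat_top below 0.12 m and z of head in the frame of mat_top below 0.022 m and contact force between the fingers and holder below 0.1 N), for 0.2 s.
2. the head sits home on the stage, let go (x of head in the frame of stage_top above -0.002 m and z of head in the frame of stage_top below 0.021 m and y of head in the frame of stage_top between -0.009 and 0.009 m and contact force between the fingers and holder below 0.1 N), for 0.2 s.
3. the lever's nose is pressed firmly (6 N or more) on the head (contact force between lever and holder above 6 N), for 0.1 s.
At the end, for the whole second after the job is handed in: The square head lies on the stage between the guides, home against the back stop within 6.5 mm; the lever is left down with its nose on the head (within 5 mm); the pointer is parallel to the lever within 0.06 rad; the round-headed holder is within 25 mm of where it was; everything released (angle between the y axis of handle and the y axis of knob, either way round below 0.06 rad and z of nose in the frame of head below 0.021 m and x of head in the frame of stage_top above -0.002 m and z of head in the frame of stage_top below 0.021 m and y of head in the frame of stage_top between -0.009 and 0.009 m and distance of round_head from where it was at the start of the episode below 0.025 m); the robot touches nothing.
It also fails if it takes over 69 s, if anything falls off the work surface, if the arm or the gripper's body presses on something with over 40 N, if the wrist force passes 120 N, or if a joint passes its speed limit or range.

## Working session

There is one attempt and no reset: what is moved stays moved. The work goes in short steps, Python scripts to look and compute and a tool call to move; the robot and the scene stay as the last step left them, time stands still between calls to the robot, and variables do not carry over. Pictures are saved under pics/ and viewed, at most 10 in all, crops included, and the job is handed in when it is done.

Besides the shell and the picture viewer there is one more tool, called after "Request:" by a JSON object that holds its "name" and its "arguments". send_rows: Moves the arm, as the interface text tells. Its arguments: {"type":"object","properties":{"targets":{"type":"array"},"squeeze":{"type":"number"}},"required":["targets"]}

```bash
ls; mkdir -p pics; cat > h.py <<'E'
import numpy as np, cv2, json
from rig import ctrl
from scipy.spatial.transform import Rotation as Ro
def ray(c,px):
    K=np.array(c["camera_matrix"]);R=np.array(c["R"]);t=np.array(c["t"])
    d=np.array([(px[0]-K[0,2])/K[0,0],(px[1]-K[1,2])/K[1,1],1.])
    return -R.T@t, R.T@(d/np.linalg.norm(d))
def onz(c,px,z):
    o,d=ray(c,px); return o+d*(z-o[2])/d[2]
def tri(c1,p1,c2,p2):
    o1,d1=ray(c1,p1);o2,d2=ray(c2,p2)
    s=np.linalg.lstsq(np.c_[d1,-d2],o2-o1,rcond=None)[0]
    a=o1+s[0]*d1;b=o2+s[1]*d2
    return (a+b)/2,np.linalg.norm(a-b)
def proj(c,X):
    R=np.array(c["R"]);t=np.array(c["t"]);K=np.array(c["camera_matrix"]);p=K@(R@np.array(X)+t);return p[:2]/p[2]
E
python3 - <<'E'
from h import *
np.set_printoptions(precision=1,suppress=True)
cs={n:ctrl.capture(n) for n in("side","top")}
for n,c in cs.items():
    cv2.imwrite(f"pics/{n}0.png",c["img"][:,:,::-1]); print(n,-np.array(c["R"]).T@c["t"])
names="head bar round_head rack_roof mat_top stage_top pivot handle nose knob".split()
D={}
for q in names:
    for n,c in cs.items():
        D[q,n]=ctrl.landmark_of(q,c)
        print(q,n,[(np.round(d["point"],0),round(d["score"],2)) for d in D[q,n][:4]])
    if D[q,"side"] and D[q,"top"]:
        print("  ",*tri(cs["side"],D[q,"side"][0]["point"],cs["top"],D[q,"top"][0]["point"]))
s=ctrl.sense();print(s)
E
```

```text
pics
side [ 390.5 -611.6  804.7]
top [ 355.3  197.6 1545.6]
head side [(array([294., 179.]), 0.88), (array([213., 239.]), 0.86), (array([185., 158.]), 0.83), (array([243., 119.]), 0.8)]
head top [(array([127., 190.]), 0.84), (array([283., 226.]), 0.72), (array([227., 151.]), 0.66), (array([188., 243.]), 0.64)]
   [ 583.9  760.4 -371.1] 217.56282224397137
bar side [(array([218., 223.]), 0.94), (array([186., 144.]), 0.81), (array([296., 174.]), 0.69), (array([286., 160.]), 0.66)]
bar top [(array([261., 226.]), 0.86), (array([164., 247.]), 0.78), (array([123., 212.]), 0.78)]
   [340.5 159.3 -14.2] 18.109369432532347
round_head side [(array([258., 185.]), 0.74)]
round_head top [(array([227., 187.]), 0.75)]
   [477.3 290.8   1.4] 1.1834491897787052
rack_roof side [(array([271., 155.]), 0.59), (array([340., 317.]), 0.47)]
rack_roof top [(array([200., 175.]), 0.86)]
   [524.  392.3  39.8] 14.465842385945004
mat_top side [(array([288., 236.]), 0.63)]
mat_top top [(array([282., 171.]), 0.91)]
   [542.6  84.1  -8.4] 7.921276160872703
stage_top side [(array([319., 321.]), 0.96)]
stage_top top [
[... 310 characters left out ...]
619072476970555
nose side [(array([323., 298.]), 0.74), (array([323., 324.]), 0.4), (array([342., 316.]), 0.3)]
nose top [(array([362., 164.]), 0.75)]
   [ 562.3 -192.6  118.2] 3.81050013681514
knob side [(array([341., 316.]), 0.59)]
knob top [(array([390., 157.]), 0.49)]
   [ 574.1 -269.   178. ] 10.483991206874164
{'time_s': 1.1, 'joints': array([ 1. ,  0.3,  1.5, -0. ,  1.3, -0.2]), 'dq': array([ 0.,  0.,  0., -0.,  0., -0.]), 'tau': array([  0. , -41.2, -26. ,  -0. ,   0. ,  -0. ]), 'eef_pos': array([188.3, 490.1, 231.3]), 'ee_rot': array([0. , 0.2, 1. , 0. ]), 'force': array([-0.7,  0.3,  0.5]), 'wrist_torque': array([-0., -0., -0.]), 'grip_force': 0.0, 'grip_width': 1.0031678534070299}
```

```bash
python3 -c "
import cv2
a=cv2.imread('pics/side0.png')[90:370,130:430];cv2.imwrite('pics/s1.png',cv2.resize(a,None,fx=2.1,fy=2.1,interpolation=2))
a=cv2.imread('pics/top0.png')[100:290,90:430];cv2.imwrite('pics/t1.png',cv2.resize(a,None,fx=2.3,fy=2.3,interpolation=2))"
```

```text
(no output)
```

View pics/s1.png

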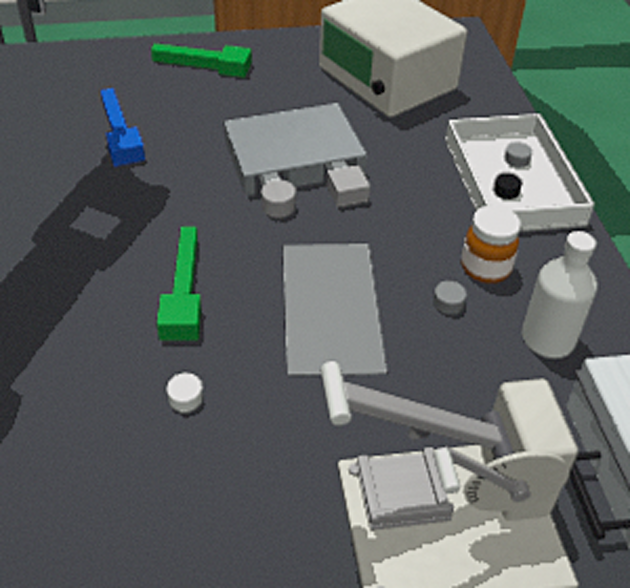

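View pics/t1.png

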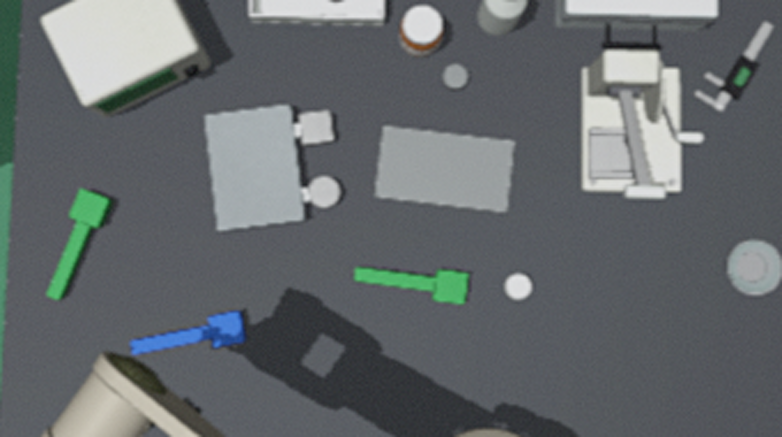

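The side view shows the steel square head at about full-image pixel (297,178), with the round one at (263,184), the mat at (288,236) and the tester at (319,321). In the top view the square head is at (227,155), the round one at (230,183) and the mat at (284,173). The green and blue holders are decoys.

```bash
cat >> h.py <<'E'
def rows(pos,yaw_tool_y=None):
    """shift (m, tool axes, after turning) and turn about tool z to bring TCP to pos(mm), tool pointing down with tool y at the given world yaw (deg, mod 180)"""
    s=ctrl.sense();q=np.array(s["ee_rot"]);R=Ro.from_quat(q[[1,2,3,0]])
    y=R.as_matrix()[:,1];a=np.degrees(np.arctan2(y[1],y[0]));turn=0
    if yaw_tool_y is not None:
        turn=-((yaw_tool_y-a+90)%180-90)
        # ideal downward pose
        ya=np.radians(a-turn);Y=np.array([np.cos(ya),np.sin(ya),0]);Z=np.array([0,0,-1.]);X=np.cross(Y,Z)
        M=np.c_[X,Y,Z]
        dr=(R.inv()*Ro.from_matrix(M)).as_rotvec()
    else: M=R.as_matrix();dr=np.zeros(3)
    d=M.T@(np.array(pos)-s["eef_pos"])/1000
    print("TCP",np.round(s["eef_pos"],1),"tool y yaw",round(a,1),"-> shift",np.round(d,4),"rotvec",np.round(dr,4),"deg",round(turn,1),"j6",s["joints"][5])
E
python3 - <<'E'
from h import *
np.set_printoptions(precision=1,suppress=True)
cs={n:ctrl.capture(n) for n in("side","top")}
c=cs["top"];f=lambda x,y:(x/2.3+90,y/2.3+100)
print("K",c["camera_matrix"])
print("head",tri(cs["side"],(294,179),c,(227,151)), "top face",onz(c,f(316,127),32),onz(cs["side"],f(0,0),32)*0)
print("round",onz(c,f(323,192),32))
for nm,z,pts in(("rack",40,[(205,115),(290,105),(304,219),(218,231)]),("mat",3,[(384,126),(515,140),(507,212),(376,198)]),("base",14,[(583,68),(680,68),(681,190),(584,190)])):
    P=np.array([onz(c,f(*p),z) for p in pts]);print(nm,P.mean(0));print(P[:,:2])
h=np.array([487.3,-197.8]);
rows([480,295,150],-83+90)
w=ctrl.capture("wrist");R=np.array(w["R"]);print("wrist cam",-R.T@w["t"],"axis",R[2],w["camera_matrix"][0],w["camera_matrix"][1])
E
```

```text
K [[406.3   0.  253.1]
 [  0.  406.3 189.5]
 [  0.    0.    1. ]]
head (array([602.6, 296. ,  13.6]), np.float64(21.545140800955064)) top face [594.5 292.1  32. ] [-0.  0.  0.]
round [488.2 277.4  32. ]
rack [524.7 389.5  40. ]
[[607.8 472.6]
 [628.1 335. ]
 [443.  306.2]
 [419.8 444. ]]
mat [534.9  76.8   3. ]
[[603.9 180.8]
 [586.4 -38. ]
 [465.9 -26.6]
 [483.2 190.8]]
base [ 609.1 -229.9   14. ]
[[ 708.7 -147.6]
 [ 713.3 -309.2]
 [ 509.3 -311.4]
 [ 504.9 -151.4]]
TCP [188.3 490.1 231.3] tool y yaw 69.0 -> shift [-0.2  0.3  0.1] rotvec [0.  0.  1.1] deg 62.0 j6 -0.22341685238003425
wrist cam [118.3 517.5 373.3] axis [ 0.3 -0.1 -1. ] [297.3   0.  258.2] [  0.  297.3 189. ]
```

Request:
{"name": "send_rows", "arguments": {"targets": [[-1,0,0,0,0,0,0.177],[-1,0,0,0,0,0,0.177],[-1,0,0,0,0,0,0.177],[-1,0,0,0,0,0,0.177],[-1,0,0,0,0,0,0.177],[-1,0,0,0,0,0,0.177],[-1,-0.032,0.0465,0.01,0,0,0],[-1,-0.032,0.0465,0.01,0,0,0],[-1,-0.032,0.0465,0.01,0,0,0],[-1,-0.032,0.0465,0.01,0,0,0]], "squeeze": 50}}

```text
time_s: 2.5
eef_pos: [392.1, 388.7, 191.1]
ee_rot: [-0.0, 0.655, 0.755, 0.0]
force: [0.7, 1.0, 0.3]
grip_width: 0.999
grip_force: 0.0
```

Request:
{"name": "send_rows", "arguments": {"targets": [[-1,-0.032,0.0465,0.01,0,0,0],[-1,-0.032,0.0465,0.01,0,0,0],[-1,-0.032,0.0465,0.01,0,0,0],[-1,-0.032,0.0465,0.01,0,0,0],[-1,0,0,0,0,0,0],[-1,0,0,0,0,0,0],[-1,0,0,0,0,0,0],[-1,0,0,0,0,0,0],[-1,0,0,0,0,0,0],[-1,0,0,0,0,0,0]]}}

```text
time_s: 3.75
eef_pos: [592.6, 289.5, 151.4]
ee_rot: [0.0, 0.655, 0.756, 0.0]
force: [-0.2, 0.8, 0.3]
grip_width: 0.997
grip_force: 0.0
```

```bash
sed -i 's/^def ray/def ray0/' h.py; cat >> h.py <<'E'
def ray(c,px):
    K=np.array(c["camera_matrix"]);R=np.array(c["R"]);t=np.array(c["t"])
    v=np.array([(px[0]-K[0,2])/K[0,0],(px[1]-K[1,2])/K[1,1]])
    r=np.hypot(*v)
    if c.get("wr"): d=np.r_[v/r*np.sin(r),np.cos(r)] if r>1e-9 else np.array([0,0,1.])
    else: d=np.r_[v,1.]
    return -R.T@t, R.T@(d/np.linalg.norm(d))
def wrist():
    c=ctrl.capture("wrist");c["wr"]=True;return c
np.set_printoptions(precision=4,suppress=True)
def show(q,c,z,n=3):
    for d in ctrl.landmark_of(q,c)[:n]: print(q,np.round(d["point"],1),round(d["score"],2),np.round(onz(c,d["point"],z),1))
E
python3 - <<'E'
from h import *
w=wrist();cv2.imwrite("pics/w1.png",w["img"][:,:,::-1])
show("head",w,16);show("round_head",w,16);show("rack_roof",w,40);show("bar",w,13);show("mat_top",w,3)
rows([593,290,150],8.2)
E
```

```text
head [ 63.3 303.3] 0.93 [342.1  70.8  16. ]
head [ 4.8 35.7] 0.56 [261.8 429.   16. ]
round_head [157.5 175.6] 0.57 [492.2 279.3  16. ]
rack_roof [197.2  58. ] 0.58 [525.6 394.3  40. ]
rack_roof [261.3 173.8] 0.47 [593.7 301.2  40. ]
bar [ 57.7 255.4] 0.88 [348.5 152.3  13. ]
mat_top [195.1 321. ] 0.56 [538.5  85.4   3. ]
TCP [592.8 289.3 151.3] tool y yaw 8.1 -> shift [0.0007 0.0003 0.0013] rotvec [-0.     -0.     -0.0012] deg -0.1 j6 0.13480086981237827
```

View pics/w1.png

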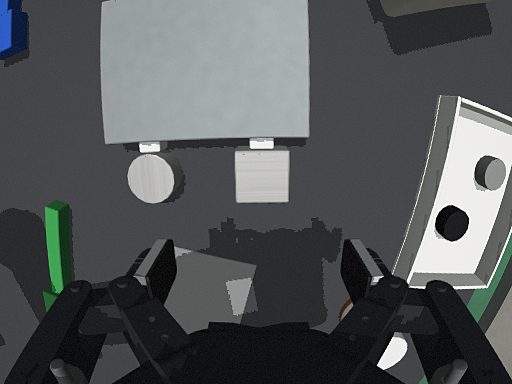

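The wrist view shows the square head's top face spanning about (236,150) to (289,202), with its bar just behind at (261,143). The round head is at (154,178) and both are undisturbed.

```bash
python3 - <<'E'
from h import *
w=wrist()
P=np.array([onz(w,p,32)[:2] for p in((236,150),(288.5,150),(289,202),(235.5,202))]);print(P,P.mean(0))
print([np.degrees(np.arctan2(*(P[a]-P[b])[::-1])) for a,b in((1,0),(2,3))],np.linalg.norm(P[1]-P[0]),np.linalg.norm(P[2]-P[1]))
print("round",onz(w,(154,178),32)[:2])
m=P.mean(0)
rows([*m,0],8)
# refine with threshold
g=cv2.cvtColor(w["img"],cv2.COLOR_RGB2GRAY);b=(g[146:215,225:300]>110).astype(np.uint8)
n,l,s,ct=cv2.connectedComponentsWithStats(b);i=1+s[1:,4].argmax();print(s[i],ct[i]+[225,146])
c=cv2.findContours((l==i).astype(np.uint8),0,1)[0][0];bx=cv2.boxPoints(cv2.minAreaRect(c))+[225,146];print(bx)
E
```

```text
[[568.7663 317.586 ]
 [615.0731 324.2476]
 [623.7995 275.8871]
 [574.2613 268.8461]] [595.475  296.6417]
[np.float64(8.186337626748735), np.float64(8.089392763120703)] 46.78347625419673 49.14155957596252
round [494.1218 281.2728]
TCP [592.8 289.3 151.3] tool y yaw 8.1 -> shift [0.0069 0.0037 0.1513] rotvec [-0.0001  0.      0.0023] deg 0.1 j6 0.13481870154607303
[   9    4   56   53 2822] [261.6612 175.7016]
[[234. 150.]
 [289. 150.]
 [289. 202.]
 [234. 202.]]
```

Request:
{"name": "send_rows", "arguments": {"targets": [[-1,0.007,0.003,0.03,0,0,0],[-1,0,0,0.04,0,0,0],[-1,0,0,0.04,0,0,0],[-1,0,0,0.04,0,0,0],[-1,0,0,0,0,0,0],[1,0,0,0,0,0,0],[1,0,0,0,0,0,0],[1,0,0,0,0,0,0],[1,0,0,0,0,0,0],[1,0,0,0,0,0,0]], "squeeze": 60}}

```text
time_s: 5.35
eef_pos: [595.9, 297.0, 3.7]
ee_rot: [0.001, 0.655, 0.756, 0.002]
force: [0.1, 0.0, 6.9]
grip_width: 0.577
grip_force: 63.8
```

Request:
{"name": "send_rows", "arguments": {"targets": [[1,0,0,-0.003,0,0,0],[1,0,0,-0.002,0,0,0],[1,-0.015,0,0,0,0,0],[1,-0.03,0,0,0,0,0],[1,-0.035,0,0,0,0,0],[1,-0.035,0,0,0,0,0],[1,-0.035,0,0,0,0,0],[1,0,0,-0.01,0,0,0.071],[1,0,0,-0.01,0,0,0.07],[1,0,0,0,0,0,0]]}}

```text
time_s: 6.6
eef_pos: [616.3, 147.3, 26.8]
ee_rot: [0.0, 0.707, 0.707, 0.0]
force: [0.8, 0.0, -3.7]
grip_width: 0.574
grip_force: 62.8
```

```bash
python3 - <<'E'
from h import *
c=ctrl.capture("top");show("head",c,40,5);show("round_head",c,16);show("mat_top",c,3)
s=ctrl.capture("side");show("head",s,40,5);show("mat_top",s,3)
w=wrist();show("round_head",w,16);show("mat_top",w,3)
cv2.imwrite("pics/c2.png",np.hstack([w["img"][:,:,::-1][::1,::1]]))
rows([537,20,30],0)
E
```

```text
head [188.2 242. ] 0.89 [267.3 425.4  40. ]
head [128.6 190.2] 0.89 [452.1 653.6  40. ]
head [229.8 182.5] 0.61 [491.1 279.4  40. ]
round_head [230.4 184.7] 0.5 [485.  278.2  16. ]
mat_top [284.2 169.7] 0.72 [549.3  75.1   3. ]
head [312.3 205.1] 0.93 [616.6 148.2  40. ]
head [213.2 242.8] 0.84 [338.4  41.2  40. ]
head [185.1 158.4] 0.59 [254.6 403.1  40. ]
mat_top [288.3 235.3] 0.76 [538.9  77.1   3. ]
round_head [257.5 256.4] 0.67 [615.3 135.5  16. ]
round_head [50.8 27.6] 0.57 [491.1 277.9  16. ]
TCP [615.9 148.2  26.2] tool y yaw 0.1 -> shift [-0.1282 -0.0789 -0.0038] rotvec [-0.0002  0.      0.0013] deg 0.1 j6 0.05019151856310632
```

View pics/c2.png

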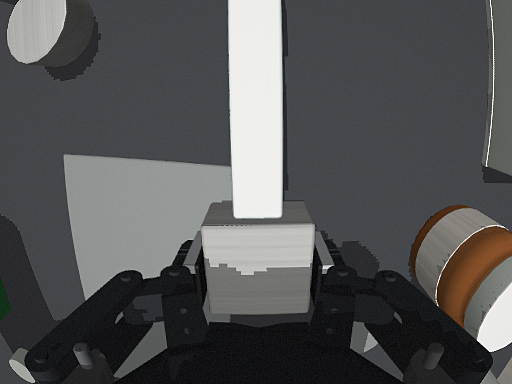

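The holder is held squarely, its bar clear of the rack (bar end at the top, about (256,0)), and the round head is still at home. Next I lay it on the mat.

Request:
{"name": "send_rows", "arguments": {"targets": [[1,-0.043,-0.027,0,0,0,0],[1,-0.043,-0.026,0,0,0,0],[1,-0.042,-0.026,0,0,0,0],[1,0,0,0.01,0,0,0],[1,0,0,0.009,0,0,0],[1,0,0,0.001,0,0,0],[-1,0,0,0,0,0,0],[-1,0,0,0,0,0,0],[-1,0,0,0,0,0,0],[-1,0,0,0,0,0,0]]}}

```text
time_s: 8.35
eef_pos: [537.2, 20.2, 6.3]
ee_rot: [0.0, 0.707, 0.708, 0.0]
force: [-0.1, 0.2, 0.3]
grip_width: 1.003
grip_force: 0.0
```

Request:
{"name": "send_rows", "arguments": {"targets": [[-1,0,0,-0.03,0,0,0],[-1,0,0,-0.05,0,0,0],[-1,0,0,-0.05,0,0,0],[-1,0.04,0,-0.01,0,0,0],[-1,0.045,0,0,0,0,0],[-1,0,0,0,0,0,0],[-1,0,0,0,0,0,0],[-1,0,0,0,0,0,0],[-1,0,0,0,0,0,0],[-1,0,0,0,0,0,0]]}}

```text
time_s: 9.6
eef_pos: [537.1, 104.7, 146.3]
ee_rot: [-0.0, 0.707, 0.707, -0.0]
force: [0.5, 1.5, 0.2]
grip_width: 1.004
grip_force: 0.0
```

```bash
python3 - <<'E'
from h import *
w=wrist();show("head",w,19);show("bar",w,16);show("mat_top",w,3)
c=ctrl.capture("top");show("mat_top",c,3,1);T=[("stage_top",c)]
s=ctrl.capture("side")
for q in("stage_top","pivot","handle","nose","knob"):
    a=ctrl.landmark_of(q,c);b=ctrl.landmark_of(q,s)
    if a and b: print(q,a[0]["score"],b[0]["score"],*tri(c,a[0]["point"],s,b[0]["point"]))
cv2.imwrite("pics/w3.png",w["img"][:,:,::-1])
cv2.imwrite("pics/c3.png",cv2.resize(np.vstack([s["img"][250:384,270:420],c["img"][110:200,330:480]])[:,:,::-1],None,fx=2.6,fy=2.6,interpolation=2))
rows([537,105,30],0)
E
```

```text
head [ 82.4 211.6] 0.93 [342.3  71.1  19. ]
head [258.4 260.5] 0.59 [537.2  19.1  19. ]
bar [ 77.4 134.2] 0.76 [348.4 156.2  16. ]
bar [256.3 181.6] 0.55 [535.2 103.7  16. ]
mat_top [255.3 197.9] 0.82 [534.1  82.9   3. ]
stage_top 0.85 0.88 [ 567.2649 -190.6476   19.4181] 3.2383276089091098
pivot 0.58 0.85 [ 659.9341 -194.8314  104.9241] 2.275448584883915
handle 0.74 0.7 [ 581.7905  316.6875 -528.8017] 74.51182066481911
nose 0.67 0.84 [ 563.407  -192.6442  116.9923] 6.9521273265324535
knob 0.53 0.96 [ 571.7967 -268.2187  179.3264] 0.14499575356708938
TCP [537.  105.1 146.3] tool y yaw 0.1 -> shift [-0.0001 -0.      0.1163] rotvec [-0.     0.     0.001] deg 0.1 j6 -0.021937559810491957
```

View pics/w3.png

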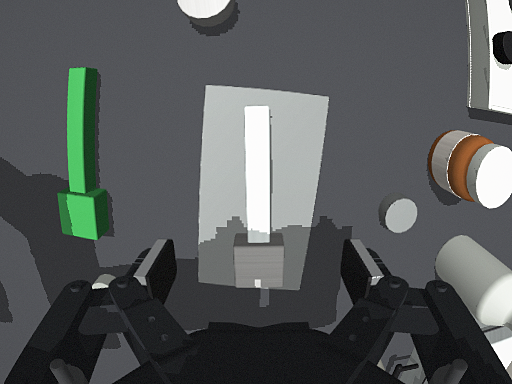

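View pics/c3.png

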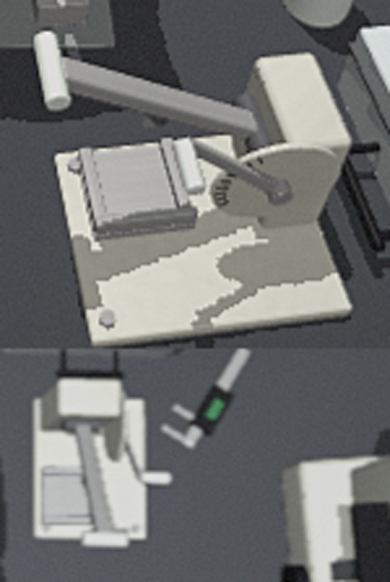

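The first picture shows the holder flat on the mat, head at (258,260) and bar straight up to (256,107). The second shows the tester with its stage clear, the lever raised and the pointer raised on the far side. Before carrying the holder over, I take a free-handed look at the stage from two spots.

Request:
{"name": "send_rows", "arguments": {"targets": [[-1,-0.05,0.002,0,0,0,0],[-1,-0.05,0.002,0,0,0,0],[-1,-0.05,0.002,0,0,0,0],[-1,-0.045,0.002,0,0,0,0],[-1,0,0,0,0,0,0],[-1,0,0,0,0,0,0],[-1,0,0,0,0,0,0],[-1,0,0,0,0,0,0],[-1,0,0,0,0,0,0],[-1,0,0,0,0,0,0]]}}

```text
time_s: 11.7
eef_pos: [545.3, -89.7, 146.3]
ee_rot: [0.0, 0.707, 0.708, 0.0]
force: [-0.2, -0.1, 0.0]
grip_width: 0.997
grip_force: 0.0
```

```bash
python3 - <<'E'
from h import *
w=wrist()
for q,z in(("stage_top",25),("pivot",95),("handle",200),("nose",118),("knob",180)):show(q,w,z,2)
cv2.imwrite("pics/w4.png",w["img"][:,:,::-1])
import pickle;pickle.dump(w,open("w4.pkl","wb"))
print(-np.array(w["R"]).T@w["t"],np.array(w["R"])[2]);rows([537,105,30],0)
E
```

```text
stage_top [279.8 272.3] 0.73 [ 567.9 -186.4   25. ]
pivot [278.2 273.4] 0.23 [ 560.6 -141.7   95. ]
[544.9604 -14.3826 288.3496] [ 0.0006 -0.2934 -0.956 ]
TCP [545.2 -89.9 146.3] tool y yaw 0.1 -> shift [ 0.1949 -0.0082  0.1163] rotvec [-0.     -0.      0.0009] deg 0.1 j6 -0.3764541156938118
```

View pics/w4.png

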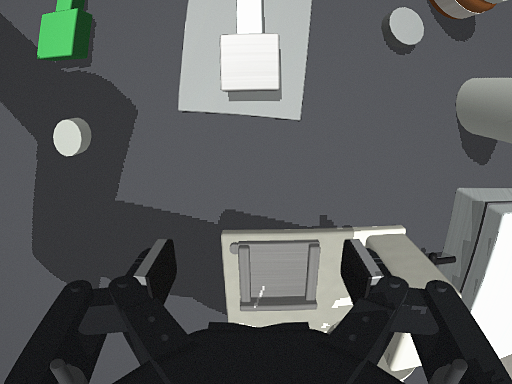

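The stage channel shows at columns 249–310 and rows 241–305, the base's front edge is at row ~231, and a dark-rimmed back stop lies at row ~303. I measure these edges from intensity profiles.

```bash
python3 - <<'E'
from h import *
import pickle;w=pickle.load(open("w4.pkl","rb"))
g=cv2.cvtColor(w["img"],cv2.COLOR_RGB2GRAY).astype(float)
for cols in((255,270),(270,285),(292,306)):
    p=g[222:318,cols[0]:cols[1]].mean(1).astype(int);print(cols,dict((222+i,v) for i,v in enumerate(p) if i<26 or i>66))
for r in((252,262),(275,285)):
    p=g[r[0]:r[1],218:330].mean(0).astype(int);print(r,dict((218+i,v) for i,v in enumerate(p) if i<40 or i>84))
E
```

```text
(255, 270) {222: np.int64(56), 223: np.int64(56), 224: np.int64(56), 225: np.int64(56), 226: np.int64(56), 227: np.int64(55), 228: np.int64(51), 229: np.int64(82), 230: np.int64(105), 231: np.int64(109), 232: np.int64(106), 233: np.int64(132), 234: np.int64(167), 235: np.int64(177), 236: np.int64(191), 237: np.int64(191), 238: np.int64(192), 239: np.int64(197), 240: np.int64(166), 241: np.int64(64), 242: np.int64(79), 243: np.int64(95), 244: np.int64(141), 245: np.int64(156), 246: np.int64(149), 247: np.int64(147), 289: np.int64(158), 290: np.int64(156), 291: np.int64(152), 292: np.int64(154), 293: np.int64(165), 294: np.int64(161), 295: np.int64(163), 296: np.int64(152), 297: np.int64(96), 298: np.int64(80), 299: np.int64(83), 300: np.int64(82), 301: np.int64(82), 302: np.int64(86), 303: np.int64(89), 304: np.int64(84), 305: np.int64(99), 306: np.int64(132), 307: np.int64(143), 308: np.int64(145), 309: np.int64(138), 310: np.int64(122), 311: np.int64(190), 312: np.int64(192), 313: np.int64(191), 314: np.int64(189), 315: np.int64(189), 316: np.int64(189), 317: np.int64(189)}
(270, 28
[... 4166 characters left out ...]
6), 250: np.int64(96), 251: np.int64(153), 252: np.int64(148), 253: np.int64(147), 254: np.int64(146), 255: np.int64(147), 256: np.int64(147), 257: np.int64(147), 303: np.int64(145), 304: np.int64(147), 305: np.int64(139), 306: np.int64(92), 307: np.int64(85), 308: np.int64(131), 309: np.int64(143), 310: np.int64(146), 311: np.int64(146), 312: np.int64(143), 313: np.int64(139), 314: np.int64(140), 315: np.int64(145), 316: np.int64(132), 317: np.int64(142), 318: np.int64(194), 319: np.int64(189), 320: np.int64(188), 321: np.int64(187), 322: np.int64(186), 323: np.int64(186), 324: np.int64(186), 325: np.int64(186), 326: np.int64(187), 327: np.int64(187), 328: np.int64(187), 329: np.int64(187)}
```

```bash
python3 - <<'E'
from h import *
import pickle;w=pickle.load(open("w4.pkl","rb"))
o=lambda p,z:np.round(onz(w,p,z),1)
print("base top",o((262,233.5),14),o((277,233.3),14),o((299,232.8),14)," bottom",o((277,228.9),0))
print("stage bottom",o((262,240.4),14),o((299,239.6),14))
for zs in(20,23,26,30):
    print(zs,"front",o((262,243.5),zs),o((277,243.2),zs),o((299,242.7),zs),"stopface bot",o((262,296.7),zs),o((299,295.7),zs),
     "stop top",o((277,305.2),zs+10))
    a,b,c,d=[o((x,257),zs+10) for x in(238,248.2,309,319.3)];print("  guides",a,b,c,d,"in",c[0]-b[0],"out",d[0]-a[0],"mid",(b+c)[0]/2,(a+d)[0]/2)
    a,b,c,d=[o((x,280),zs+10) for x in(239.1,249.3,307.7,317.2)];print("  guides",a,b,c,d,"in",c[0]-b[0],"out",d[0]-a[0],"mid",(b+c)[0]/2,(a+d)[0]/2)
print(o((251,62),32))
E
```

```text
base top [ 549.1 -146.1   14. ] [ 564.4 -145.9   14. ] [ 587.1 -145.6   14. ]  bottom [ 565.3 -147.4    0. ]
stage bottom [ 549.2 -154.    14. ] [ 587.5 -153.4   14. ]
20 front [ 549.1 -154.5   20. ] [ 564.3 -154.2   20. ] [ 586.8 -153.9   20. ] stopface bot [ 549.6 -222.7   20. ] [ 591.2 -222.2   20. ] stop top [ 566.  -227.3   30. ]
  guides [ 525.1 -164.7   30. ] [ 535.3 -164.6   30. ] [ 596.4 -165.3   30. ] [ 607.1 -165.7   30. ] in 61.10000000000002 out 82.0 mid 565.8499999999999 566.1
  guides [ 525.4 -192.8   30. ] [ 536.  -192.7   30. ] [ 597.3 -193.7   30. ] [ 607.6 -194.1   30. ] in 61.299999999999955 out 82.20000000000005 mid 566.65 566.5
23 front [ 549.  -152.9   23. ] [ 564.1 -152.7   23. ] [ 586.3 -152.4   23. ] stopface bot [ 549.5 -220.4   23. ] [ 590.7 -219.9   23. ] stop top [ 565.7 -224.8   33. ]
  guides [ 525.3 -163.    33. ] [ 535.4 -162.9   33. ] [ 595.8 -163.6   33. ] [ 606.4 -163.9   33. ] in 60.39999999999998 out 81.10000000000002 mid 565.5999999999999 565.8499999999999
  guides [ 525.6 -190.8   33. ] [ 536.1 -190.6   33. ] [ 596.7 -191.6   33. ] [ 606.8 -19
[... 420 characters left out ...]
es [ 525.8 -188.7   36. ] [ 536.2 -188.6   36. ] [ 596.1 -189.5   36. ] [ 606.1 -190.    36. ] in 59.89999999999998 out 80.30000000000007 mid 566.1500000000001 565.95
30 front [ 548.9 -149.3   30. ] [ 563.6 -149.    30. ] [ 585.2 -148.7   30. ] stopface bot [ 549.4 -215.    30. ] [ 589.4 -214.5   30. ] stop top [ 565.2 -219.    40. ]
  guides [ 525.9 -158.9   40. ] [ 535.7 -158.8   40. ] [ 594.4 -159.5   40. ] [ 604.7 -159.8   40. ] in 58.69999999999993 out 78.80000000000007 mid 565.05 565.3
  guides [ 526.2 -185.9   40. ] [ 536.4 -185.8   40. ] [ 595.3 -186.7   40. ] [ 605.1 -187.2   40. ] in 58.89999999999998 out 78.89999999999998 mid 565.8499999999999 565.6500000000001
[539.   18.9  32. ]
```

Stage: axis x≈566, y≈−191, top z≈22, with its x axis at yaw −89.2°. The home head centre is therefore at y≈−195.5. Back to the bar to grip it.

Request:
{"name": "send_rows", "arguments": {"targets": [[-1,0.05,-0.002,0,0,0,0],[-1,0.05,-0.002,0,0,0,0],[-1,0.05,-0.002,0,0,0,0],[-1,0.045,-0.002,0,0,0,0],[-1,0,0,0.04,0,0,0],[-1,0,0,0.04,0,0,0],[-1,0,0,0.04,0,0,0],[-1,0,0,0.02,0,0,0],[-1,0,0,0,0,0,0],[1,0,0,0,0,0,0]]}}

```text
time_s: 13.25
eef_pos: [537.7, 105.1, 7.3]
ee_rot: [0.001, 0.707, 0.707, 0.001]
force: [0.3, 0.4, 0.4]
grip_width: 0.818
grip_force: 0.0
```

Request:
{"name": "send_rows", "arguments": {"targets": [[1,0,0,0,0,0,0],[1,0,0,0,0,0,0],[1,0,0,0,0,0,0],[1,0,0,0,0,0,0],[1,0,0,0,0,0,0],[1,0,0,-0.01,0,0,0],[1,0,0,-0.03,0,0,-0.013],[1,0,0,0,0,0,0],[1,0,0,0,0,0,0],[1,0,0,0,0,0,0]], "squeeze": 90}}

```text
time_s: 14.5
eef_pos: [536.4, 105.1, 45.3]
ee_rot: [-0.001, 0.702, 0.712, -0.001]
force: [0.5, -0.5, -2.8]
grip_width: 0.243
grip_force: 88.6
```

```bash
python3 - <<'E'
from h import *
w=wrist();show("bar",w,56);cv2.imwrite("pics/w5.png",w["img"][:,:,::-1])
s=ctrl.capture("side");show("head",s,58);t=ctrl.capture("top");show("head",t,58,4);show("bar",t,58,4)
import pickle;pickle.dump(w,open("w5.pkl","wb"))
rows([566,-80,46],0.75)
E
```

```text
bar [256.4 253.7] 0.93 [535.4 106.   56. ]
bar [ 15.8 151.7] 0.57 [395.5 160.7  56. ]
head [213.  240.9] 0.94 [339.2  32.   58. ]
head [187.6 156. ] 0.78 [265.2 390.9  58. ]
head [293.8 238.2] 0.68 [540.9  18.9  58. ]
head [128.  190.1] 0.94 [451.2 650.4  58. ]
head [190.8 244.1] 0.67 [261. 413.  58.]
head [300.3 169.4] 0.58 [545.1  20.1  58. ]
bar [163.6 246.8] 0.62 [248.7 511.2  58. ]
bar [120.8 208.3] 0.56 [383.9 673.3  58. ]
bar [261.3 222.6] 0.41 [345.7 158.9  58. ]
TCP [537.  105.1  46.1] tool y yaw 0.8 -> shift [-0.1854  0.0266  0.0001] rotvec [-0.0002 -0.      0.0009] deg 0.1 j6 -0.03490825476949404
```

View pics/w5.png

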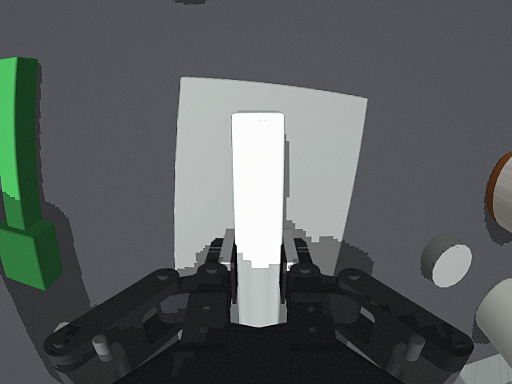

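The bar is gripped centrally, running from (258,112) down between the fingers at (258,260). I check whether the head droops.

```bash
python3 - <<'E'
from h import *
import pickle;w=pickle.load(open("w5.pkl","rb"))
for z in (60,64,68,72,76): print(z,onz(w,(232.5,113),z),onz(w,(284,113),z))
s=ctrl.capture("side");t=ctrl.capture("top")
a=[d["point"] for d in ctrl.landmark_of("head",s) if abs(d["point"][0]-294)<8];b=[d["point"] for d in ctrl.landmark_of("head",t) if abs(d["point"][0]-300)<8]
print(a,b, tri(s,a[0],t,b[0]) if a and b else 0)
E
```

```text
60 [524.4243 174.9496  60.    ] [546.3036 175.2484  60.    ]
64 [524.7712 175.1207  64.    ] [545.963  175.4102  64.    ]
68 [525.1182 175.2918  68.    ] [545.6224 175.5719  68.    ]
72 [525.4652 175.4629  72.    ] [545.2819 175.7336  72.    ]
76 [525.8122 175.6341  76.    ] [544.9413 175.8954  76.    ]
[[294.0, 235.9]] [[301.8, 171.0]] (array([538.9909,  15.8861,  70.1356]), np.float64(2.351460952927357))
```

Request:
{"name": "send_rows", "arguments": {"targets": [[1,-0.042,0.0055,0,0,0,0],[1,-0.042,0.0055,0,0,0,0],[1,-0.042,0.0055,0,0,0,0],[1,-0.042,0.0055,0,0,0,0],[1,-0.034,0.005,0,0,0,0],[1,0,0,0,0,0,0],[1,0,0,0,0,0,0],[1,0,0,0,0,0,0],[1,0,0,0,0,0,0],[1,0,0,0,0,0,0]]}}

```text
time_s: 16.3
eef_pos: [566.9, -96.1, 46.4]
ee_rot: [0.0, 0.702, 0.712, 0.0]
force: [-0.4, 0.8, -3.1]
grip_width: 0.238
grip_force: 88.6
```

```bash
python3 - <<'E'
from h import *
rows([567.2,-107,46],0.75)
s=ctrl.capture("side");t=ctrl.capture("top");w=wrist()
cv2.imwrite("pics/c6.png",np.hstack([cv2.resize(s["img"][240:370,270:400],(390,390),interpolation=2),cv2.resize(w["img"][180:310,190:320],(390,390),interpolation=2)])[:,:,::-1])
show("head",s,58,3);show("stage_top",w,22);show("head",w,58,2)
E
```

```text
TCP [566.9 -96.1  46.4] tool y yaw 0.8 -> shift [-0.0109  0.0002  0.0004] rotvec [0.     0.     0.0015] deg 0.1 j6 -0.38621390607828626
head [322.5 311.1] 0.67 [ 566.9 -187.4   58. ]
head [215.7 243.4] 0.62 [345.8  23.2  58. ]
head [188.5 156.2] 0.6 [268.  389.5  58. ]
```

View pics/c6.png

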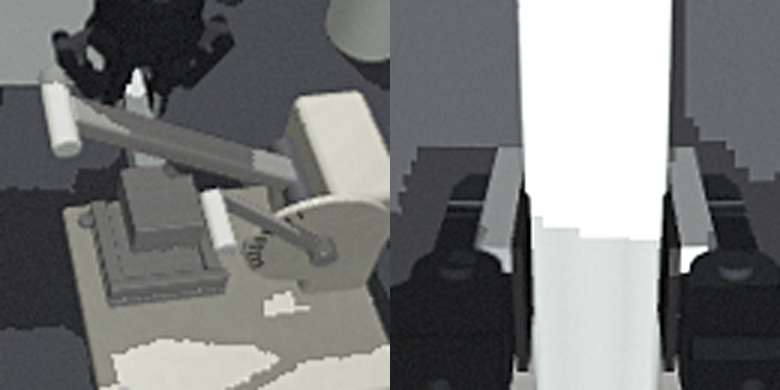

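Left panel: the head hovers over the stage between the guides, at about (160,205) in the crop and under the lever. Right panel: the bar is square in the fingers. I lower it and then push.

Request:
{"name": "send_rows", "arguments": {"targets": [[1,0,0,0.009,0,0,0],[1,0,0,0.008,0,0,0],[1,0,0,0.002,0,0,0],[1,0,0,0.001,0,0,0],[1,0,0,0,0,0,0],[1,-0.006,0,0,0,0,0],[1,-0.004,0,0,0,0,0],[1,0,0,0,0,0,0],[1,0,0,0,0,0,0],[1,0,0,0,0,0,0]]}}

```text
time_s: 17.85
eef_pos: [567.0, -106.4, 26.3]
ee_rot: [-0.0, 0.702, 0.712, -0.0]
force: [0.3, 0.4, -2.9]
grip_width: 0.239
grip_force: 88.6
```

Request:
{"name": "send_rows", "arguments": {"targets": [[1,-0.002,0,0,0,0,0],[1,-0.002,0,0,0,0,0],[1,-0.002,0,0,0,0,0],[1,0,0,0,0,0,0],[1,0,0,0,0,0,0],[1,0,0,0,0,0,0],[1,0,0,0,0,0,0],[1,0,0,0,0,0,0],[1,0,0,0,0,0,0],[1,0,0,0,0,0,0]]}}

```text
time_s: 19.1
eef_pos: [567.1, -110.4, 26.3]
ee_rot: [-0.001, 0.702, 0.712, 0.001]
force: [1.8, 12.9, 0.2]
grip_width: 0.238
grip_force: 88.9
```

Request:
{"name": "send_rows", "arguments": {"targets": [[1,0,0,0.002,0,0,0],[1,0,0,0.001,0,0,0],[1,0,0,0,0,0,0],[1,0,0,0,0,0,0],[1,0,0,0,0,0,0],[1,0,0,0,0,0,0],[1,0,0,0,0,0,0],[1,0,0,0,0,0,0],[1,0,0,0,0,0,0],[1,0,0,0,0,0,0]]}}

```text
time_s: 20.35
eef_pos: [567.3, -110.3, 24.7]
ee_rot: [-0.001, 0.702, 0.712, 0.001]
force: [-4.4, 16.1, 13.0]
grip_width: 0.237
grip_force: 91.1
```

Request:
{"name": "send_rows", "arguments": {"targets": [[-1,0,0,0,0,0,0],[-1,0,0,0,0,0,0],[-1,0,0,0,0,0,0],[-1,0,0,0,0,0,0],[-1,0,0,-0.03,0,0,0],[-1,0,0,-0.05,0,0,0],[-1,0.04,0,-0.05,0,0,0],[-1,0.03,0,-0.02,0,0,0],[-1,0,0,0,0,0,0],[-1,0,0,0,0,0,0]]}}

```text
time_s: 21.6
eef_pos: [565.8, -44.0, 171.2]
ee_rot: [-0.0, 0.702, 0.712, -0.0]
force: [-0.3, -0.1, -0.7]
grip_width: 1.002
grip_force: 0.0
```

```bash
python3 - <<'E'
from h import *
w=wrist();cv2.imwrite("pics/w7.png",w["img"][:,:,::-1])
import pickle;pickle.dump(w,open("w7.pkl","wb"))
show("head",w,38,2);show("bar",w,35,2);show("handle",w,200,1)
s=ctrl.capture("side");t=ctrl.capture("top")
for c in(s,t):
    show("head",c,38,5)
P={}
for q in("pivot","handle","nose","knob"):
    a=ctrl.landmark_of(q,s);b=ctrl.landmark_of(q,t)
    print(q,[(np.round(d["point"]),round(d["score"],2)) for d in a[:2]],[(np.round(d["point"]),round(d["score"],2)) for d in b[:2]])
    if a and b: print("  ",*tri(s,a[0]["point"],t,b[0]["point"]))
# predicted handle for angles
for th in(-.58,-.54,-.5):
    X=[656.5-200*np.cos(th),-193,95-200*np.sin(th)];print(th,np.round(X),proj(s,X),proj(t,X))
for th in(-.9,-.8,-.7,-.6):
    X=[656.5-120*np.cos(th),-265,95-120*np.sin(th)];print(th,np.round(X),proj(s,X),proj(t,X))
rows([480,-195,240],.75)
E
```

```text
head [64.2 78.9] 0.97 [359.4  65.5  38. ]
head [257.1 303.4] 0.92 [ 566.3 -192.5   38. ]
bar [72.8  7. ] 0.93 [365.4 146.   35. ]
bar [259.4 240.5] 0.63 [ 567.7 -110.4   35. ]
handle [228.6  53.4] 0.68 [553.4  49.4 200. ]
head [213.9 240.4] 0.93 [340.2  50.7  38. ]
head [187.5 159.1] 0.67 [262.  401.2  38. ]
head [241.9 118.5] 0.65 [453.2 625.5  38. ]
head [325.4 320.2] 0.59 [ 572.9 -197.8   38. ]
head [127.9 190.2] 0.98 [452.2 656.8  38. ]
head [283.7 224. ] 0.76 [342.7  75.5  38. ]
head [188.4 242.3] 0.75 [266.1 424.9  38. ]
head [359.8 163.3] 0.59 [ 576.8 -204.7   38. ]
pivot [(array([366., 299.]), 0.57), (array([290., 232.]), 0.52)] [(array([361., 138.]), 0.96), (array([355., 167.]), 0.7)]
   [ 655.6901 -192.2069   98.4504] 5.955715187319474
handle [(array([292., 278.]), 0.66), (array([326., 299.]), 0.59)] [(array([368., 185.]), 0.66), (array([200., 173.]), 0.19)]
   [ 486.9412 -190.2031  193.4751] 12.171873515444434
nose [(array([327., 296.]), 0.81)] [(array([361., 163.]), 0.49)]
   [ 567.526  -188.8795  118.2246] 3.2782963099110725
knob [(array([339., 316.]), 0.6)] [(array([390., 160.]), 0.66)]
   [ 568.1179 -268.2316  179.7633] 5.33451151237308
-0.58 [ 489. -193.  205.] [290.0843 275.4965] [369.5162 182.4363]
-0.54 [ 485. -193.  198.] [287.6409 277.8775] [368.9168 183.8905]
-0.5 [ 481. -193.  191.] [285.3677 280.2694] [368.3094 185.2535]
-0.9 [ 582. -265.  189.] [348.6664 310.1541] [389.6258 156.102 ]
-0.8 [ 573. -265.  181.] [343.0078 313.0561] [388.8254 159.0975]
-0.7 [ 565. -265.  172.] [337.8212 316.1278] [387.949  161.8546]
-0.6 [ 557. -265.  163.] [333.161 319.327] [387.0083 164.345 ]
TCP [566.1 -43.5 172.1] tool y yaw 0.8 -> shift [-0.1504 -0.0881 -0.0679] rotvec [0.0001 0.     0.0009] deg 0.1 j6 -0.2969479544358975
```

View pics/w7.png

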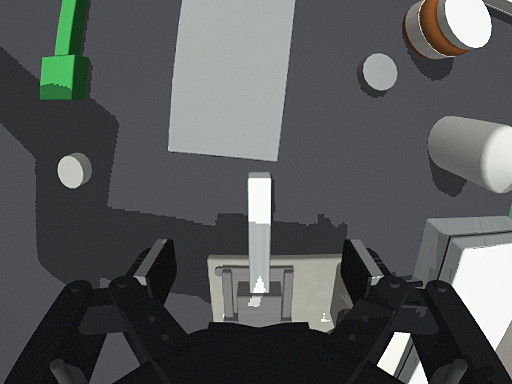

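The wrist view shows the head home in the channel, head at (257,303), with the bar running straight out to (260,173). Next I shut the fingers and go above the handle, estimated at (485,−193,198).

Request:
{"name": "send_rows", "arguments": {"targets": [[1,0,0,-0.03,0,0,0],[1,0,0,-0.025,0,0,0],[1,-0.04,-0.022,0,0,0,0],[1,-0.04,-0.02,0,0,0,0],[1,-0.04,-0.02,0,0,0,0],[1,-0.029,-0.02,0,0,0,0],[1,0,0,0,0,0,0],[1,0,0,0,0,0,0],[1,0,0,0,0,0,0],[1,0,0,0,0,0,0]]}}

```text
time_s: 23.65
eef_pos: [486.5, -193.0, 227.1]
ee_rot: [-0.0, 0.702, 0.712, 0.0]
force: [0.6, -0.3, -0.3]
grip_width: 0.0
grip_force: 0.0
```

```bash
python3 - <<'E'
from h import *
w=wrist();show("handle",w,198,3);show("nose",w,115,2)
s=ctrl.capture("side");t=ctrl.capture("top")
for q in("handle","knob"):
    a=ctrl.landmark_of(q,s);b=ctrl.landmark_of(q,t)
    print(q,[(np.round(d["point"]),round(d["score"],2)) for d in a[:2]],[(np.round(d["point"]),round(d["score"],2)) for d in b[:2]])
    if a and b: print("  ",*tri(s,a[0]["point"],t,b[0]["point"]))
rows([485,-193.5,207],.75)
for th in np.arange(-.54,.2,.06): print(round(th,2),np.round([656.5-200*np.cos(th),104-200*np.sin(th)],1))
E
```

```text
handle [256.1 225. ] 0.93 [ 485.1 -193.9  198. ]
nose [346.5 185.7] 0.82 [ 567.5 -191.3  115. ]
handle [(array([290., 277.]), 0.72)] [(array([366., 181.]), 0.87)]
   [ 493.9037 -186.0894  189.0278] 5.4756682348231625
knob [(array([341., 318.]), 0.69), (array([327., 297.]), 0.42)] [(array([388., 161.]), 0.59), (array([282., 170.]), 0.51)]
   [ 570.1212 -265.403   166.8928] 1.2588120521975525
TCP [ 486.2 -193.6  227.1] tool y yaw 0.8 -> shift [ 0.0001 -0.0012  0.0201] rotvec [0.     0.     0.0009] deg 0.1 j6 -0.6170488460453957
-0.54 [485.  206.8]
-0.48 [479.1 196.4]
-0.42 [473.9 185.6]
-0.36 [469.3 174.5]
-0.3 [465.4 163.1]
-0.24 [462.2 151.5]
-0.18 [459.7 139.8]
-0.12 [457.9 127.9]
-0.06 [456.9 116. ]
0.0 [456.5 104. ]
0.06 [456.9  92. ]
0.12 [457.9  80.1]
0.18 [459.7  68.2]
```

Request:
{"name": "send_rows", "arguments": {"targets": [[1,0,-0.001,0.02,0,0,0],[1,0,-0.006,0.0105,0,0,0],[1,0,-0.005,0.011,0,0,0],[1,0,-0.0045,0.011,0,0,0],[1,0,-0.004,0.0115,0,0,0],[1,0,-0.003,0.0115,0,0,0],[1,0,-0.0025,0.0115,0,0,0],[1,0,-0.002,0.012,0,0,0],[1,0,-0.001,0.012,0,0,0],[1,0,0,0.012,0,0,0]]}}

```text
time_s: 25.35
eef_pos: [457.2, -194.0, 103.2]
ee_rot: [-0.0, 0.702, 0.712, 0.0]
force: [-1.6, 0.7, 2.2]
grip_width: 0.002
grip_force: 1.0
```

Request:
{"name": "send_rows", "arguments": {"targets": [[1,0,0,0.01,0,0,0],[1,0,0,0.008,0,0,0],[1,0,0.001,0.004,0,0,0],[1,0,0,0.003,0,0,0],[1,0,0,0,0,0,0],[1,0,0,0,0,0,0],[1,0,0,0,0,0,0],[1,0,0,0,0,0,0],[1,0,0,0,0,0,0],[1,0,0,0,0,0,0]]}}

```text
time_s: 26.6
eef_pos: [458.2, -194.0, 79.1]
ee_rot: [-0.0, 0.702, 0.712, -0.0]
force: [-0.4, -0.3, -1.0]
grip_width: 0.001
grip_force: 0.0
```

Request:
{"name": "send_rows", "arguments": {"targets": [[1,0,0,0.002,0,0,0],[1,0,0,0.002,0,0,0],[1,0,0,0.001,0,0,0],[1,0,0,0,0,0,0],[1,0,0,0,0,0,0],[1,0,0,0,0,0,0],[1,0,0,0,0,0,0],[1,0,0,0,0,0,0],[1,0,0,0,0,0,0],[1,0,0,0,0,0,0]]}}

```text
time_s: 27.85
eef_pos: [458.1, -194.0, 74.0]
ee_rot: [-0.0, 0.702, 0.712, -0.0]
force: [-0.8, -0.6, 0.7]
grip_width: -0.001
grip_force: 0.2
```

Request:
{"name": "send_rows", "arguments": {"targets": [[1,0,0,0.002,0,0,0],[1,0,0,0.002,0,0,0],[1,0,0,0.001,0,0,0],[1,0,0,0.001,0,0,0],[1,0,0,0,0,0,0],[1,0,0,0,0,0,0],[1,0,0,0,0,0,0],[1,0,0,0,0,0,0],[1,0,0,0,0,0,0],[1,0,0,0,0,0,0]]}}

```text
time_s: 29.1
eef_pos: [458.6, -194.1, 70.8]
ee_rot: [0.001, 0.702, 0.712, 0.0]
force: [-9.8, 6.5, 32.5]
grip_width: 0.0
grip_force: 16.9
```

Firm contact at a handle-top height of 70.8 mm, so the lever angle is about 0.165 rad. Next I lift off and hover above the knob, estimated at (570,−266,~178).

Request:
{"name": "send_rows", "arguments": {"targets": [[1,0,0,-0.05,0,0,0],[1,0,0,-0.06,0,0,0],[1,0,0,-0.06,0,0,0],[0,-0.025,0.037,0,0,0,0],[0,-0.025,0.037,0,0,0,0],[0,-0.024,0.037,0,0,0,0],[0,0,0,0,0,0,0],[0,0,0,0,0,0,0],[0,0,0,0,0,0,0],[0,0,0,0,0,0,0]], "squeeze": 25}}

```text
time_s: 30.35
eef_pos: [569.9, -266.1, 238.7]
ee_rot: [0.0, 0.702, 0.712, 0.0]
force: [0.6, 1.3, -0.1]
grip_width: 0.501
grip_force: 0.0
```

```bash
cat > look.py <<'E'
from h import *
w=wrist();s=ctrl.capture("side");t=ctrl.capture("top");cams=[w,s,t]
from scipy.optimize import least_squares
for q in("knob","handle","pivot","nose"):
    L=[]
    for n,c in zip("wst",cams):
        r=ctrl.landmark_of(q,c)[:2];print(q,n,[(np.round(d["point"],1),round(d["score"],2)) for d in r])
        L.append(r[0]["point"] if r else None)
    for a,b in((0,1),(0,2),(1,2)):
        if L[a] is not None and L[b] is not None: print("   ","wst"[a]+"wst"[b],*tri(cams[a],L[a],cams[b],L[b]))
    if q=="knob" and L[0] is not None:
        # intersect wrist ray with knob arc plane y=-266.5: angle
        o,d=ray(w,L[0]);
        for Y in(-264,-267): print("   plane",Y,o+d*(Y-o[1])/d[1])
rows([570,-266,161],.75)
E
python3 look.py
```

```text
knob w [(array([262.9, 204.3]), 0.8)]
knob s [(array([340. , 317.1]), 0.65)]
knob t [(array([389.9, 161.6]), 0.64)]
    ws [ 571.0642 -266.6863  170.3207] 4.9109598447603755
    wt [ 575.0971 -291.4926  109.1962] 3.3364071468544116
    st [ 565.7931 -270.0621  177.4943] 1.614562862175918
   plane -264 [ 573.1988 -264.      179.8122]
   plane -267 [ 573.387  -267.      171.5821]
handle w [(array([156.8, 103.8]), 0.66)]
handle s [(array([274.5, 319.1]), 0.85)]
handle t [(array([354.9, 191.9]), 0.77)]
    ws [ 460.4297 -194.4182   61.962 ] 6.714772631144149
    wt [ 463.2853 -186.2946   66.7387] 14.364487309083936
    st [ 466.7021 -185.9886   42.4524] 3.810111996367474
pivot w [(array([346.3, 103.3]), 0.55)]
pivot s [(array([366.4, 297.7]), 0.85)]
pivot t [(array([360.7, 136.9]), 0.74)]
    ws [ 654.101  -190.0358   98.1963] 0.46991606979075723
    wt [ 661.084  -191.4387   90.3877] 9.768734384535586
    st [ 659.4079 -190.0428   98.0166] 9.547832876669819
nose w []
nose s [(array([322.7, 315.1]), 0.8), (array([322.3, 322.8]), 0.27)]
nose t [(array([358.4, 162.3]), 0.95)]
    st [ 572.1641 -194.3537   53.9163] 11.727630096660706
TCP [ 570.2 -266.5  238.1] tool y yaw 0.8 -> shift [ 0.0005 -0.0002  0.0771] rotvec [0.     0.     0.0009] deg 0.0 j6 -0.6369314702426884
```

Request:
{"name": "send_rows", "arguments": {"targets": [[0,-0.001,0.0015,0.03,0,0,0],[0,0,0,0.03,0,0,0],[0,0,0,0.016,0,0,0],[0,0,0,0,0,0,0],[0,0,0,0,0,0,0],[1,0,0,0,0,0,0],[1,0,0,0,0,0,0],[1,0,0,0,0,0,0],[1,0,0,0,0,0,0],[1,0,0,0,0,0,0]]}}

```text
time_s: 32.35
eef_pos: [571.5, -267.6, 162.8]
ee_rot: [0.0, 0.702, 0.712, -0.0]
force: [-5.9, -0.5, 5.4]
grip_width: 0.154
grip_force: 24.6
```

```bash
python3 - <<'E'
from h import *
s=ctrl.sense();print(s["eef_pos"],s["grip_width"]*85,s["grip_force"],s["force"])
x,z=s["eef_pos"][0],s["eef_pos"][2]
c=(657.2-x)/120;p0=-np.arccos(c);print("phi",p0,"knob z",95-120*np.sin(p0),"offset",95-120*np.sin(p0)-z)
ph=np.linspace(p0,.165,12);X=657.2-120*np.cos(ph);Z=-120*np.sin(ph)
print(np.c_[ph[1:],np.diff(X),-np.diff(Z)])
E
```

```text
[ 571.5028 -267.6269  162.7703] 13.055701029203327 24.573562145233154 [-5.8843 -0.5001  5.3728]
phi -0.7753968848220189 knob z 178.99994757143878 offset 16.229608608460126
[[-0.6899 -6.8595  7.6242]
 [-0.6044 -6.1834  8.182 ]
 [-0.5189 -5.4622  8.6801]
 [-0.4334 -4.7011  9.1148]
 [-0.3479 -3.9057  9.4829]
 [-0.2625 -3.0817  9.7818]
 [-0.177  -2.2352 10.0092]
 [-0.0915 -1.3724 10.1635]
 [-0.006  -0.4995 10.2436]
 [ 0.0795  0.377  10.2488]
 [ 0.165   1.2507 10.1792]]
```

Request:
{"name": "send_rows", "arguments": {"targets": [[1,0,-0.007,0.0075,0,0,0],[1,0,-0.006,0.008,0,0,0],[1,0,-0.0055,0.0085,0,0,0],[1,0,-0.0045,0.009,0,0,0],[1,0,-0.004,0.0095,0,0,0],[1,0,-0.003,0.01,0,0,0],[1,0,-0.0025,0.01,0,0,0],[1,0,-0.0015,0.01,0,0,0],[1,0,0,0,0,0,0],[1,0,0,0,0,0,0]]}}

```text
time_s: 33.6
eef_pos: [537.9, -267.9, 88.9]
ee_rot: [0.0, 0.702, 0.712, 0.0]
force: [5.7, -2.3, -0.8]
grip_width: 0.158
grip_force: 24.6
```

Request:
{"name": "send_rows", "arguments": {"targets": [[1,0,-0.0005,0.01,0,0,0],[1,0,0.0005,0.01,0,0,0],[1,0,0.001,0.01,0,0,0],[1,0,0,0,0,0,0],[1,0,0,0,0,0,0],[1,0,0,0,0,0,0],[1,0,0,0,0,0,0],[1,0,0,0,0,0,0],[1,0,0,0,0,0,0],[1,0,0,0,0,0,0]]}}

```text
time_s: 34.85
eef_pos: [539.3, -267.9, 58.9]
ee_rot: [0.001, 0.702, 0.712, 0.0]
force: [8.4, -1.7, 1.1]
grip_width: 0.151
grip_force: 24.3
```

```bash
python3 look.py | grep -v pivot
```

```text
knob w [(array([258.6, 252.7]), 0.78)]
knob s [(array([320.6, 349. ]), 0.69)]
knob t [(array([380.2, 172.7]), 0.41)]
    ws [ 541.4149 -270.1997   63.8674] 4.117849296877823
    wt [ 540.4651 -275.5529   54.4814] 2.1703130765379486
    st [ 541.2529 -272.1378   67.5786] 2.865263049754084
   plane -264 [ 539.2924 -264.       73.9667]
   plane -267 [ 539.3511 -267.       68.6343]
handle w [(array([ 97.1, 106.7]), 0.97)]
handle s [(array([273.4, 317.4]), 0.73)]
handle t [(array([357.9, 192.8]), 0.79)]
    ws [ 459.797  -193.6841   66.1379] 3.3114997189542223
    wt [ 462.8241 -191.0145   72.1907] 3.2493409900000545
    st [ 462.7089 -192.3067   61.041 ] 2.9815414866753502
    ws [ 663.463  -189.3481   90.0786] 2.5519256444488216
    wt [ 653.0731 -188.9965   97.2279] 2.975860845547765
    st [ 658.1277 -189.8031   93.3776] 9.567715608992122
nose w []
nose s []
nose t [(array([358.5, 164. ]), 0.73), (array([358.1, 162.9]), 0.44)]
TCP [ 539.3 -267.9   59. ] tool y yaw 0.8 -> shift [ 0.0015  0.0307 -0.102 ] rotvec [0.0013 0.0004 0.0009] deg 0.1 j6 -0.6699189737486173
```

To set the pointer by the same fingertip gauge as the lever, I raise it slightly, release it, then push the knob down from above with shut fingers to a knob-top height of 82.6 mm.

Request:
{"name": "send_rows", "arguments": {"targets": [[1,0,-0.001,-0.006,0,0,0],[1,0,0,-0.005,0,0,0],[1,0,0,0,0,0,0],[0,0,0,0,0,0,0],[0,0,0,0,0,0,0],[0,0,0,-0.02,0,0,0],[0,0,0,-0.025,0,0,0],[1,0,0,0,0,0,0],[1,0,0,0,0,0,0],[1,0,0,0,0,0,0]]}}

```text
time_s: 36.85
eef_pos: [537.3, -267.6, 114.4]
ee_rot: [-0.001, 0.702, 0.712, -0.0]
force: [-0.2, -0.6, -0.5]
grip_width: 0.001
grip_force: 0.0
```

Request:
{"name": "send_rows", "arguments": {"targets": [[1,0,0,0,0,0,0],[1,0,0,0.01,0,0,0],[1,0,0,0.008,0,0,0],[1,0,0,0,0,0,0],[1,0,0,0,0,0,0],[1,0,0,0,0,0,0],[1,0,0,0,0,0,0],[1,0,0,0,0,0,0],[1,0,0,0,0,0,0],[1,0,0,0,0,0,0]]}}

```text
time_s: 38.1
eef_pos: [537.8, -267.9, 97.6]
ee_rot: [0.0, 0.702, 0.712, -0.0]
force: [-0.6, 0.1, -0.3]
grip_width: -0.004
grip_force: 0.0
```

Request:
{"name": "send_rows", "arguments": {"targets": [[1,0,0,0.003,0,0,0],[1,0,0,0.003,0,0,0],[1,0,0,0.002,0,0,0],[1,0,0,0.002,0,0,0],[1,0,0,0.002,0,0,0],[1,0,0,0.001,0,0,0],[1,0,0,0.001,0,0,0],[1,0,0,0,0,0,0],[1,0,0,0,0,0,0],[1,0,0,0,0,0,0]]}}

```text
time_s: 39.35
eef_pos: [537.6, -267.9, 83.5]
ee_rot: [-0.0, 0.702, 0.712, -0.0]
force: [-0.1, 0.5, -0.1]
grip_width: 0.002
grip_force: 0.0
```

```bash
python3 look.py | grep -v pivot; python3 -c "
from h import *
print(ctrl.sense()['force'],ctrl.sense()['eef_pos'])"
```

```text
knob w [(array([261.8, 234.9]), 0.82)]
knob s [(array([318.7, 346.3]), 0.81)]
knob t [(array([381.2, 171.6]), 0.39)]
    ws [ 539.6188 -267.8643   70.5028] 0.01440535002331569
    wt [ 542.6706 -277.3823   55.4709] 6.775535939215443
    st [ 540.2856 -271.714    78.6192] 4.549354635977215
   plane -264 [ 539.4503 -264.       78.4581]
   plane -267 [ 539.5757 -267.       72.2793]
handle w [(array([121.3, 105.3]), 0.75)]
handle s [(array([276.8, 318.3]), 0.78)]
handle t [(array([357.8, 195.1]), 0.69)]
    ws [ 464.2065 -196.0029   69.7387] 9.231388203040181
    wt [ 455.7338 -192.6369   59.7556] 0.4748078756840404
    st [ 462.1262 -193.3221   57.8199] 12.316457707881543
    st [ 656.7616 -193.5462  103.2544] 4.862499286890532
nose w []
nose s []
nose t [(array([358., 165.]), 0.85)]
TCP [ 537.8 -267.9   83.6] tool y yaw 0.8 -> shift [ 0.0015  0.0323 -0.0774] rotvec [0.     0.     0.0009] deg 0.1 j6 -0.6710030001530104
[-0.8414 -0.912   0.817 ] [ 537.7532 -267.9198   83.6068]
```

Request:
{"name": "send_rows", "arguments": {"targets": [[1,0,0,-0.04,0,0,0],[1,0,0,-0.05,0,0,0],[1,0,0,-0.05,0,0,0],[1,0,-0.02,-0.02,0,0,0],[1,0,-0.02,0,0,0,0],[1,0,0,0,0,0,0],[1,0,0,0,0,0,0],[1,0,0,0,0,0,0],[1,0,0,0,0,0,0],[1,0,0,0,0,0,0]]}}

```text
time_s: 41.35
eef_pos: [497.9, -268.4, 243.5]
ee_rot: [-0.0, 0.702, 0.712, 0.0]
force: [0.8, 0.6, -0.2]
grip_width: 0.002
grip_force: 0.0
```

```bash
python3 - <<'E'
from h import *
import pickle
w=wrist();s=ctrl.capture("side");t=ctrl.capture("top");pickle.dump((w,s,t),open("fin.pkl","wb"))
H=np.array([459,-193.5,62.]);lev=lambda th,r,y:np.array([656.9-(y+194)*.013-r*np.cos(th),y,95-r*np.sin(th)])
for n,c in zip("wst",(w,s,t)):
    for q in("knob","handle"):
        b=ctrl.boxes_of(q,c);l=ctrl.landmark_of(q,c)
        print(n,q,[(np.round(d["extent"],1),round(d["score"],2)) for d in b[:2]],[(np.round(d["point"],1),round(d["score"],2)) for d in l[:2]])
def pw(c,X):
    if not c.get("wr"): return proj(c,X)
    R=np.array(c["R"]);K=np.array(c["camera_matrix"]);v=R@X+c["t"];r=np.hypot(v[0],v[1]);a=np.arctan2(r,v[2]);return K[:2,:2]@(v[:2]/r*a)+K[:2,2]
for n,c in zip("wst",(w,s,t)):
    print(n,"H",pw(c,lev(.165,200,-193.5)));
    for f in(.1,.165,.23): print("   knob",f,pw(c,lev(f,120,-266.5)))
p=np.round(pw(s,lev(.165,120,-266.5))).astype(int);x,y=p
g=s["img"].min(2);print(g[y-14:y+15,x-14:x+15])
E
```

```text
w knob [(array([290.6, 148.2, 124.1,  34.8]), 0.6)] [(array([299.5, 167.3]), 0.7)]
w handle [(array([214.6,  73. , 203.5,  57.3]), 0.91)] [(array([223.2,  97.9]), 0.68), (array([295., 168.]), 0.39)]
s knob [(array([314.3, 319.7,  67.5,  34.9]), 0.7)] [(array([316.7, 344. ]), 0.76), (array([327.3, 322.2]), 0.5)]
s handle [(array([270.1, 286.5, 103.2,  47. ]), 0.61)] [(array([276.8, 317.2]), 0.82)]
t knob [(array([347.9, 158.5,  22.1,  20.2]), 0.69)] [(array([383.5, 175. ]), 0.41)]
t handle [] [(array([355.8, 194. ]), 0.67)]
w H [223.6578 100.7377]
   knob 0.1 [296.8045 171.8622]
   knob 0.165 [296.8519 170.1732]
   knob 0.23 [297.3536 168.588 ]
s H [272.7204 317.7078]
   knob 0.1 [318.576  342.5931]
   knob 0.165 [318.7099 344.4551]
   knob 0.23 [319.0983 346.2442]
t H [358.2758 194.039 ]
   knob 0.1 [380.059  172.5447]
   knob 0.165 [379.3875 172.5093]
   knob 0.23 [378.7307 172.3361]
[[ 92 110 108 108 109 102 113 120  81  68  79  88  87  87  83  80  79  75
   85 112 144 182 176 171 179 185 196 207 200]
 [ 69 106 108 105 110  98 111 113  86  66  72  85  85  99 120 145 177 177
  175 1
[... 2607 characters left out ...]
204 201 201 202 202 205 202 143 118 114 114 132
  150 196 203 202 201 201 200 201 202 202 202]
 [205 205 203 205 206 205 202 204 204 203 204 204 208 199 179 176 194 199
  201 206 204 203 203 204 205 206 206 210 211]
 [204 204 203 204 206 205 205 205 203 202 203 203 202 205 202 201 206 211
  212 211 211 208 212 211 210 214 170 157 160]
 [203 204 205 205 205 206 206 205 204 204 201 202 203 203 204 206 209 166
  157 156 156 158 158 160 159 161 130 127 128]
 [205 204 205 203 204 206 205 206 205 204 202 202 202 205 208 209 214 148
  121 124 124 123 125 126 127 126 126 129 129]
 [202 203 203 204 205 205 206 205 205 202 203 205 206 213 170 153 213 154
  126 129 128 130 130 130 129 127 128 126 122]]
```

```bash
python3 - <<'E'
from h import *
import pickle
w,s,t=pickle.load(open("fin.pkl","rb"))
def cyl(c,r,y0,L):
    a=np.linspace(0,2*np.pi,60);P=[proj(s,c+np.array([r*np.cos(u)+d*.013*-1,d,r*np.sin(u)])) for u in a for d in(-L/2,L/2)]
    return cv2.convexHull(np.array(P,np.float32))[:,0]
def edges(h,rows_):
    m=np.zeros((3840,5120),np.uint8);cv2.fillPoly(m,[np.round((h+.5)*10).astype(np.int32)],1)
    return [h[:,1].min().round(1),h[:,1].max().round(1)]+[(np.flatnonzero(m[int(r*10+5)])[[0,-1]]/10-.5) for r in rows_]
lev=lambda th,r,y:np.array([656.9-(y+194)*.013-r*np.cos(th),y,95-r*np.sin(th)])
print("knob obs: top~333.6 bottom~353.4, row338 x 313.9..320.9(edge), row348 ~315.8..323.2")
for f in(.05,.1,.165,.23,.3): print(f,*edges(cyl(lev(f,120,-266.5),7,0,36),(338,343,348)))
print("handle")
for f in(.1,.14,.165,.19): print(f,*edges(cyl(lev(f,200,-193.5),9,0,56),(311,317,323)))
g=s["img"].min(2);print(g[300:338:1,262:286])
E
```

```text
knob obs: top~333.6 bottom~353.4, row338 x 313.9..320.9(edge), row348 ~315.8..323.2
0.05 330.4 352.0 [314.2 321.6] [315.4 322.9] [316.5 324.1]
0.1 332.0 353.5 [313.7 321.2] [314.9 322.4] [316.1 323.7]
0.165 333.9 355.3 [313.5 320.9] [314.7 322.1] [315.8 323.3]
0.23 335.7 357.0 [313.5 320.8] [314.6 322. ] [315.8 323.3]
0.3 337.6 358.8 [316.4 320.7] [314.9 322.2] [316.1 323.4]
handle
0.1 300.1 329.4 [267.1 275.8] [267.9 276.8] [268.8 277.8]
0.14 302.2 331.4 [267.2 275.9] [268.1 276.9] [269.  277.9]
0.165 303.4 332.5 [267.4 276. ] [268.3 277. ] [269.1 278. ]
0.19 304.6 333.7 [267.5 276.2] [268.4 277.1] [269.3 278.1]
[[ 76  78  77  73  74  73  74  75  70  70  71  77  73  71  74  74  76  73
   74  70  76  77  78  71]
 [ 74  72  71  76  78  74  76  74  73  76  74  72  74  74  75  74  76  74
   73  75  77  73  71  76]
 [ 77  75  76  73  72  75  74  70  65  60  61  65  65  75  74  73  74  76
   76  72  73  77  70  75]
 [ 74  74  76  73  72  72  60  54  93 134 145 104  63  62  73  75  71  71
   74  74  74  73  75  73]
 [ 74  78  77  75  69  63 121 203 219 222 223 215 180 101  67  68  77  73
 
[... 2659 characters left out ...]
69  73  76  74  76  73  71  67 100 116 139 146 132 109  94  66  36
   49  68  75  76  71  75]
 [ 75  72  74  74  75  78  74  73  70  70  81  86  84  73  61  46  36  39
   38  71  79  73  74  71]
 [ 73  75  72  79  71  76  71  72  74  73  74  42  33  38  38  37  40  47
   41  73  74  77  71  72]
 [ 73  68  71  73  71  74  73  76  74  73  74  49  43  43  49  44  47  45
   33  72  74  74  75  76]
 [ 76  71  74  72  72  73  76  74  77  73  74  42  46  46  44  43  46  40
   44  76  78  78  77  78]
 [ 71  71  76  75  71  74  74  72  73  75  77  48  45  44  43  45  44  42
   40  52  52  54  54  53]
 [ 74  73  70  75  74  75  72  73  72  74  78  71  47  38  42  44  44  45
   43  42  43  45  41  43]]
```

```bash
python3 - <<'E'
from h import *
w=wrist();show("head",w,38,3);show("bar",w,35,3);show("round_head",w,16,2)
s=ctrl.capture("side");show("bar",s,35,4);show("head",s,38,5);show("round_head",s,16,1)
E
```

```text
head [319.8 104.4] 0.64 [ 568.8 -195.4   38. ]
bar [317.   36.8] 0.79 [ 564.4 -113.6   35. ]
bar [314.  282.7] 0.9 [ 569.1 -100.5   35. ]
bar [215.9 221.9] 0.83 [346.5 117.8  35. ]
bar [184.4 144.9] 0.64 [248.6 485.3  35. ]
head [325.5 321.6] 0.85 [ 572.4 -201.    38. ]
head [213.2 240.6] 0.72 [338.4  50.2  38. ]
head [186.7 157.8] 0.58 [259.2 408.4  38. ]
head [286.9 234.7] 0.33 [529.1  49.4  38. ]
```

The head is still home at about (568,−195), and the lever and pointer agree within about 0.02 rad. The robot is clear, so I hand in.

```bash
python3 -c "
from rig import ctrl
print(ctrl.finish_job())"
```

```text
the job is handed in; nothing more can be done
None
```

The job is handed in, with no verdict returned: the square head is home on the stage under the pressed lever, the pointer is parallel to the lever within about 0.02 rad by my measurement, and the round holder was last seen in place, soon after the draw-out.

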